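# Clamp a glued notepad in the padding press

## Task

A freshly glued notepad lies part-way into the padding press. Without picking anything up, push the pad in along its guides with a fingertip until its spine sits square and flush against the back fence. Then turn the four-armed handwheel clockwise (seen from above), pushing its arms round with a finger, until the platen is screwed down tight on the pad; leave it clamped, let go, and do not disturb the other things on the table.

Things in the scene. Friction and masses are not known exactly. Their poses are not given: they have to be found in the camera images.
- press: grey padding press, fixed, standing on the desk mat (2.5 mm thick). Origin: at its underside on the screw's vertical axis; +x is the way the notepad goes in, z up. In this frame (mm): base plate x -190 to 85, y -78 to 78, its top (the bed) at z 14; side guides along x, inner faces at y -52.5 and 52.5, x -184 to 41, tops at z 26; back fence face at x 45, top at z 32.
- crosshead (a point): top centre of the press's crosshead, on the screw's axis, 126 mm above the press's underside. The crosshead is 38 (along the press's x) by 164 (y) by 22 mm and stands on two columns of radius 7 mm, 68 mm either side of the axis along y. Above it rise only the column nuts (to 139 mm, radius 12), a brass nut on the axis (to 137 mm, radius 19) and the screw.
- fence (a point): centre of the back fence's face that the pad's spine must meet; 12 mm above the bed, axes as the press
- notepad: loose white notepad, 210 (x) x 99 (y) x 24 (z) mm, 0.3 to 0.52 kg, lying on the bed between the side guides (3 mm play each side). Origin: centre of its underside; +x points to its glued spine, which goes to the fence. It starts 25 to 50 mm short of the fence. Its foot end (-x) sticks out of the press to the robot's right and is the place to push; it slides with about 2 to 6 N.
- spine (a point): centre of the notepad's glued spine face, 12 mm above its underside; when home it coincides with point fence along the press's x axis
- foot (a point): centre of the notepad's foot face, at the other end from the spine, 12 mm above its underside
- platen: aluminium pressing plate under the crosshead, 72 (x) x 98 (y) mm; origin: centre of its underside, on the screw's axis. It only moves up and down, driven by the wheel; it starts 6 to 12 mm above the notepad's top, which is 38 mm above the press's underside
- wheel (a joint): turn of handwheel and screw, rad, growing clockwise seen from above, which lowers platen and wheel by 3.18 mm per rad. Starts at -0.9 to 0.9; the platen meets the pad at about 2.92, the screw ends at 3.52. Turns with about 0.2 N m (4 N at 50 mm from the axis) and stays where left; once tight its resistance grows fast, and 0.4 N m (8 N at 50 mm) is tight enough.
- hub (a point): centre of the wheel's hub (radius 16 mm) at the height of its arms, about 182 mm above the press's underside at wheel 0; turns with the wheel, z up. Four level steel arms (rods of radius 4.5 mm) run along its +x, +y, -x and -y axes, each ending in a black ball of radius 12 mm centred 78 mm from the axis. There is no rim; a finger can come down from above between the arms.
- glue_stick: glue stick standing upright, 26 mm across, 90 mm tall; loose bystander, origin at the centre of its underside
- carton: small brown carton, 60 x 60 x 48 mm; loose bystander, origin at the centre of its underside
- clip_a: black binder clip standing on its back, 18 x 30 x 38 mm; loose bystander, origin at the centre of its underside
- tape_roll: yellow paper-tape roll lying flat, 48 mm across, 15 mm high; loose bystander, origin at the centre of its underside
- brush: red-brown round brush lying down, 166 x 11 x 11 mm; loose bystander, origin at the centre of its underside
- eraser: green-sleeved eraser, 43 x 18 x 12 mm; loose bystander, origin at the centre of its underside
- stamp: wooden rubber stamp standing upright, 30 x 30 x 53 mm; loose bystander, origin at the centre of its underside
- marker: orange marker lying down, 135 x 15 x 16 mm; loose bystander, origin at the centre of its underside

How it is judged:
By the outcome, as a careful person would: the job done as asked, in the order asked, and still so for the second after the job is handed in, with the robot touching nothing.
It also fails if it takes over 61 s, if anything falls off the work surface, if the arm or the gripper's body presses on something with over 40 N, if the wrist force passes 120 N, or if a joint passes its speed limit or range.

## Robot

A 7-joint arm with a two-finger parallel gripper is mounted at the origin on a cart in front of the work surface, level with it; the furniture and walls round the work are solid. World frame = base frame: x ahead of the robot, y to its left, z up, the work surface at z = 0. Lengths are in m, angles in rad, forces in N, time in s.
With the tool pointing down it reaches from about 0.4 to 0.85 m from the base axis. Payload 10.4 kg.
Tool frame: the origin (TCP) lies on the centre line of the jaws, within the pads' length; the fingertips stand 22 mm ahead of it and the grasp point (between the pads) lies 3 mm ahead of it; z points along the fingers, y is the line along which they close (so a half turn about z gives the same grasp; the last joint's range is limited). The gripper opens to 87 mm and grips with 3 to 60 N. Pads are 19 mm wide; open, the fingers measure 117 mm over their backs; the gripper's body (75 mm by 190 mm) begins 51 mm behind the grasp point.
Start: joints at [1.131, 0.332, -0.065, 1.46, 0.022, 1.35, -0.088], TCP at [0.253, -0.572, 0.245] pointing down, gripper open.
Joint ranges: [-2.6, 2.6], [-0.5, 2.12], [-1.47, 1.34], [0.16, 2.42], [-1.27, 4.41], [0.06, 2.06], [-2.6, 2.6]. Speed limits (rad/s): [2.22, 2.22, 2.79, 2.79, 3.14, 3.14, 3.14].

## Interface

Orientations are given as a unit quaternion [x, y, z, w].
In Python, from bench import r, eyes, probe_bus, ticket gives the robot as it stands (r), with the cameras (eyes), the readings (probe_bus) and the job (ticket).
- The arm moves only by the tool nudge_tcp, called after "Request:" by a JSON object that holds its "method" and its "body", one argument or row to a line. Schema: {"type":"object","properties":{"ticks":{"type":"array","items":{"type":"array","items":{"type":"number"},"minItems":5,"maxItems":5},"minItems":1,"maxItems":12},"grip_force":{"type":"number"},"only":{"type":"string"},"quiet":{"type":"boolean"},"lines":{"type":"string"}},"required":["ticks"],"additionalProperties":false}. ticks is a list of rows, 1 to 12 of them, each of 5 numbers: dx, dy, dz in m, then a turn about the tool's z in rad, then the finger opening in m; each row is the pose to reach, as a shift and turn from the pose commanded when the call began, along the tool's axes at that moment; what a row does not reach only later rows make up. A row lasts 1/10 s, in which the tool goes at most 0.05 m and 0.15 rad, less where a joint would pass 70% of its speed; a pose out of reach is approached as far as the arm can. The fingers move at their own pace and stop on an object; grip_force is the grip in N (left out, the last holds). Time passes only in rows, so rows that do not move let the fingers close. The tool returns the time, the measured TCP pose, the force, the opening and the grip force at its end. only (a regular expression) keeps the lines of the reply that match it, lines (a string "A,B") keeps lines A to B, and quiet returns only ok. Input that does not fit is refused with a message, and nothing moves.
- probe_bus.read_state(): the state, without advancing time (a new reading comes with each control period).
- eyes.camera(name): name is "scene" or "top" or "wrist"; returns a dict with "img" (384x512x3 uint8, red, green, blue), "fx", "fy", "cx", "cy" (pixels), "pose" (4x4, takes a point from camera to world coordinates). Camera axes: x right, y down, z forward; pixel columns grow to the right and rows downward; lengths in m; the calibration is good to about 2 mm. The wrist camera is an equidistant fisheye: a pixel r from the principal point sees the ray r / f radians off the axis. A picture is of the moment at which its call begins. There is no depth.
- ticket.close_job(): hands the job in; it is judged then, once.
The state is a dict: "time": time; "joint_positions": joint angles; "joint_vel": joint speeds; "joint_torque": joint torques, N m; "ee_pos": TCP position; "eef_rot": TCP orientation; "ft_force": force on the tool from outside, world axes, zero at the start; "torque": the same for the moment, N m; "width": finger opening in m; "grip_force": force on a finger pad.
Only numpy, scipy, OpenCV 4.12 (cv2) and the standard library are available. Lean on these libraries where they do the work, as an engineer would, in place of code of your own. Each camera call takes 0.05 s, during which the arm holds its last target. There are 200 camera calls.

## Working session

There is one attempt and no reset: what is moved stays moved. The work goes in short steps, Python scripts to look and compute and a tool call to move; the robot and the scene stay as the last step left them, time stands still between calls to the robot, and variables do not carry over. Pictures are saved under pics/ and viewed, at most 10 in all, crops included, and the job is handed in when it is done.

```bash
ls; mkdir -p pics; python3 - <<'E'
from bench import r, eyes, probe_bus, ticket
import cv2,numpy as np
s=probe_bus.read_state();print(s)
for n in("scene","top"):
    c=eyes.camera(n);cv2.imwrite(f"pics/{n}0.png",c["img"][:,:,::-1]);print(n,c["fx"],c["fy"],c["cx"],c["cy"],np.round(c["pose"],4).tolist())
E
```

```text
bench.py
pics
{'time': 0.0, 'joint_positions': array([ 1.13140285,  0.33286428, -0.06466774,  1.46096629,  0.02161145,
        1.34988023, -0.08846824]), 'joint_vel': array([ 0.00176196,  0.00086759, -0.00122988,  0.0006469 ,  0.00030242,
       -0.00155999, -0.00027073]), 'joint_torque': array([-3.08332319e-04, -6.23259830e+01,  2.44043703e-02, -3.89907646e+01,
       -6.12994074e-02,  3.97687883e-02,  1.34926063e-04]), 'ee_pos': array([ 0.25284796, -0.57117639,  0.24374665]), 'eef_rot': array([ 9.78361009e-01,  2.06903914e-01, -1.89967250e-04, -6.85455466e-04]), 'ft_force': array([ 0.37420348, -0.16001159, -0.19610522]), 'torque': array([-0.03142112, -0.01810858,  0.01831031]), 'grip_force': 0.0, 'width': 0.08699357052329847}
scene 453.66272707049217 453.66272707049217 250.63931100065923 183.40990158561127 [[-0.564, -0.5787, 0.5891, -0.1608], [-0.8258, 0.3952, -0.4023, 0.5461], [-0.0, -0.7134, -0.7008, 0.9411], [0.0, 0.0, 0.0, 1.0]]
top 416.0375471094599 416.0375471094599 256.2897366185224 185.55255228625265 [[0.0202, -0.9868, 0.1604, 0.3107], [-0.9998, -0.0209, -0.0031, 0.0847], [0.0064, -0.1603, -0.987, 1.366], [0.0, 0.0, 0.0, 1.0]]
```

View pics/scene0.png

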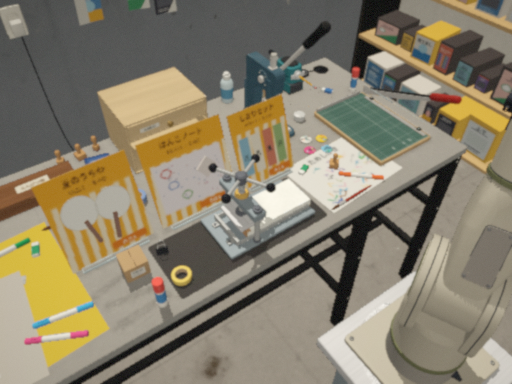

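View pics/top0.png

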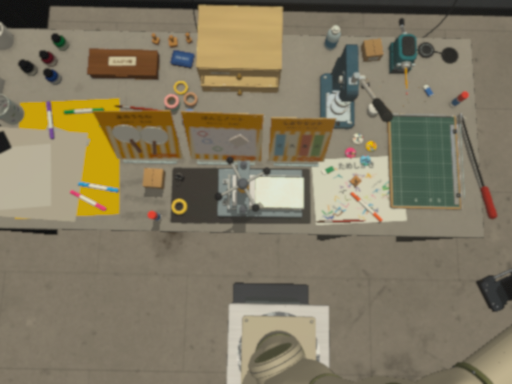

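The press is near top (265,192) / scene (250,205). The pad's foot is on the robot's right, at top (303,193). I'll zoom in on both.

```bash
python3 - <<'E'
import cv2,numpy as np
a=cv2.imread("pics/top0.png")[150:230,205:325];b=cv2.imread("pics/scene0.png")[145:257,195:325]
a=cv2.resize(a,(0,0),fx=5,fy=5,interpolation=2);b=cv2.resize(b,(0,0),fx=5,fy=5,interpolation=2)
cv2.imwrite("pics/t1.png",a);cv2.imwrite("pics/s1.png",b)
E
```

```text
(no output)
```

View pics/t1.png

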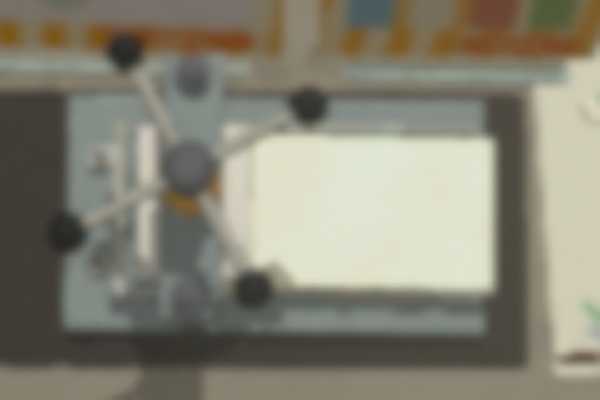

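View pics/s1.png

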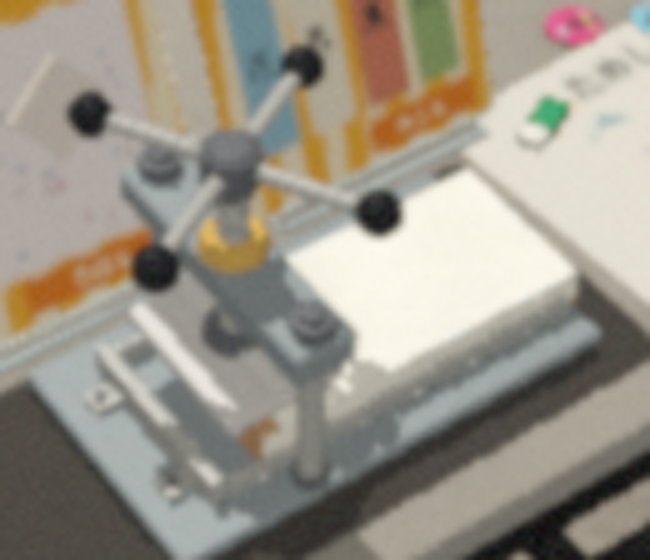

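Top crop (×5, offset 205,150): balls at (125,50), (309,104), (254,290) and (66,233), base corners at (62,95), (485,95), (487,335) and (62,335), pad foot edge at u≈495. Scene crop (×5, offset 195,145): balls at (90,112), (302,66), (378,212) and (155,267). Next I'll triangulate.

```bash
cat > h.py <<'E'
import numpy as np,cv2
from bench import r, eyes, probe_bus, ticket
def ray(c,u,v):
    P=np.array(c["pose"]);d=P[:3,:3]@np.array([(u-c["cx"])/c["fx"],(v-c["cy"])/c["fy"],1]);return P[:3,3],d/np.linalg.norm(d)
def plane(c,u,v,z):
    o,d=ray(c,u,v);return o+d*(z-o[2])/d[2]
def tri(*rs):
    A=sum(np.eye(3)-np.outer(d,d) for o,d in rs);b=sum((np.eye(3)-np.outer(d,d))@o for o,d in rs)
    X=np.linalg.solve(A,b);return X,[np.linalg.norm(np.cross(X-o,d)) for o,d in rs][0]*2
E
cat > m.py <<'E'
from h import *
import sys
np.set_printoptions(precision=4,suppress=True)
def balls(c,box):
    x0,y0,x1,y1=box;im=c["img"][y0:y1,x0:x1];g=im.max(2)
    n,l,st,ce=cv2.connectedComponentsWithStats((g<52).astype(np.uint8))
    return [(ce[i]+[x0,y0],st[i][4]) for i in range(1,n) if 8<st[i][4]<120]
t=eyes.camera("top");s=eyes.camera("scene")
T=[(125,50),(309,104),(254,290),(66,233)];S=[(90,112),(302,66),(378,212),(155,267)]
X=[]
for a,b in zip(T,S):
    p,e=tri(ray(t,205+a[0]/5-.4,150+a[1]/5-.4),ray(s,195+b[0]/5-.4,145+b[1]/5-.4));X.append(p);print("ball",p,e)
print("hub",np.mean(X,0))
print("top blobs",balls(t,(205,150,325,225)));print("scene blobs",balls(s,(205,150,290,210)))
print("base",[plane(t,205+u/5-.4,150+v/5-.4,.0165) for u,v in((62,95),(485,95),(487,335),(62,335))])
for n,c,b in(("top",t,(240,160,312,222)),("scene",s,(250,170,318,230))):
    x0,y0,x1,y1=b;im=c["img"][y0:y1,x0:x1]
    m=(im.min(2)>(190 if n=="top" else 215)).astype(np.uint8)
    cs=max(cv2.findContours(m,0,2)[0],key=cv2.contourArea)
    ap=cv2.approxPolyDP(cs,3,True)[:,0]+[x0,y0]
    for q in ap: print(n,"pad",q,plane(c,*q,.0405))
E
python3 m.py
```

```text
ball [0.576  0.1586 0.1859] 0.0034445200656638532
ball [0.5468 0.0515 0.1841] 0.0031590884999700996
ball [0.4384 0.0818 0.1861] 0.0011747008066141445
ball [0.4679 0.1888 0.1866] 0.0039838648435102765
hub [0.5073 0.1202 0.1857]
top blobs [(array([229.5   , 160.2857]), np.int32(14)), (array([217.1333, 196.3   ]), np.int32(30))]
scene blobs [(array([255.7826, 157.5217]), np.int32(23)), (array([212.3704, 167.7037]), np.int32(27)), (array([270.3529, 187.4412]), np.int32(34)), (array([225.9091, 198.5682]), np.int32(44))]
base [array([0.584 , 0.2115, 0.0165]), array([ 0.59  , -0.0683,  0.0165]), array([ 0.431 , -0.0701,  0.0165]), array([0.4252, 0.2059, 0.0165])]
top pad [256 180] [0.5443 0.0819 0.0405]
top pad [256 201] [0.4759 0.0805 0.0405]
top pad [264 205] [0.4635 0.0546 0.0405]
top pad [301 206] [ 0.4628 -0.064   0.0405]
top pad [301 179] [ 0.5507 -0.0638  0.0405]
scene pad [308 198] [ 0.4604 -0.0686  0.0405]
scene pad [289 180] [ 0.546  -0.0692  0.0405]
scene pad [278 184] [ 0.5507 -0.0335  0.0405]
scene pad [273 193] [ 0.53   -0.0007  0.0405]
scene pad [263 191] [0.552  0.0177 0.0405]
scene pad [253 196] [0.5517 0.0516 0.0405]
scene pad [266 209] [0.4923 0.0503 0.0405]
scene pad [267 216] [0.4705 0.0627 0.0405]
scene pad [273 218] [0.456  0.0537 0.0405]
```

```bash
python3 - <<'E'
from h import *
np.set_printoptions(precision=3,suppress=True)
t=eyes.camera("top");s=eyes.camera("scene")
for n,a,b in(("TL",(279,118),(228,120)),("TR",(335,119),(283,95)),("BL",(269,161),(240,190)),("BR",(327,161),(292,163))):
    print(n,*tri(ray(t,*a),ray(s,*b)))
print("strip front",plane(t,300,165.5,.003))
im=np.vstack([cv2.resize(t["img"][105:170,255:345],(720,520),interpolation=2)])
cv2.imwrite("pics/card.png",im[:,:,::-1])
st=probe_bus.read_state()
from scipy.spatial.transform import Rotation as R
M=R.from_quat(st["eef_rot"]).as_matrix();print(M)
for g in([.505,-.115,.2],[.505,-.115,.046]): print("shift",M.T@(np.array(g)-st["ee_pos"]))
tx=np.array([-.021,1,0]);print("turn",np.arctan2(tx@M[:,1],tx@M[:,0]))
E
```

```text
TL [0.708 0.022 0.19 ] 0.01015970511528849
TR [ 0.693 -0.144  0.219] 0.007403035321912172
BL [0.62  0.044 0.001] 0.01082987837640276
BR [ 0.624 -0.151  0.006] 0.010914092568350835
strip front [ 0.603 -0.064  0.003]
[[ 0.914  0.405 -0.   ]
 [ 0.405 -0.914  0.   ]
 [ 0.    -0.    -1.   ]]
shift [ 0.415 -0.315  0.044]
shift [ 0.415 -0.315  0.198]
turn -1.1749886924841157
```

The card leans back (x≈0.66 at the gripper body's height), so there is room to set tool x along the press. Moving to a standoff point beyond the foot.

Request:
{"method": "nudge_tcp", "body": {
  "ticks": [
    [0.104,-0.079,0.01,-0.3,0],
    [0.208,-0.158,0.02,-0.6,0],
    [0.312,-0.237,0.03,-0.9,0],
    [0.415,-0.315,0.04,-1.175,0],
    [0.415,-0.315,0.04,-1.175,0],
    [0.415,-0.315,0.04,-1.175,0],
    [0.415,-0.315,0.04,-1.175,0],
    [0.415,-0.315,0.04,-1.175,0],
    [0.415,-0.315,0.04,-1.175,0],
    [0.415,-0.315,0.04,-1.175,0],
    [0.415,-0.315,0.04,-1.175,0],
    [0.415,-0.315,0.04,-1.175,0]
  ],
  "grip_force": 20
}}

```text
time: 1.5
ee_pos: [0.5062, -0.1113, 0.2045]
eef_rot: [0.697, 0.717, 0.001, -0.0]
ft_force: [0.0, -0.3, 0.1]
width: 0.0024
grip_force: 0.0
```

Request:
{"method": "nudge_tcp", "body": {
  "ticks": [
    [-0.004,0,0.05,0,0],
    [-0.004,0,0.10,0,0],
    [-0.004,0,0.14,0,0],
    [-0.004,0,0.158,0,0],
    [-0.004,0,0.158,0,0],
    [-0.004,0,0.158,0,0]
  ]
}}

```text
time: 2.1
ee_pos: [0.5053, -0.1203, 0.0473]
eef_rot: [0.7, 0.714, 0.0, 0.0]
ft_force: [-0.3, -0.4, 0.2]
width: 0.0007
grip_force: 0.0
```

```bash
python3 - <<'E'
from h import *
for n,b in(("wrist",None),):
    c=eyes.camera(n);cv2.imwrite("pics/w1.png",c["img"][:,:,::-1])
E
```

```text
(no output)
```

View pics/w1.png

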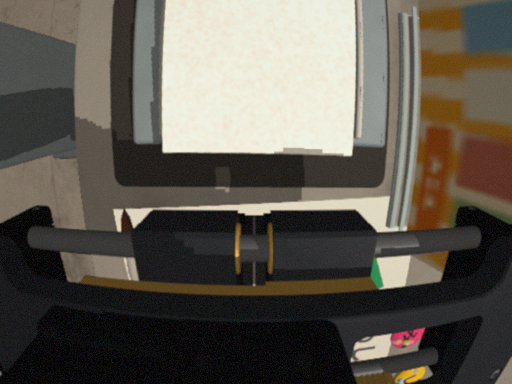

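The wrist view shows the foot edge at row ~152, pad columns 163–352 (centre 257) and the fingers centred at column 255, so I'm lined up. Pushing now.

Request:
{"method": "nudge_tcp", "body": {
  "ticks": [
    [0.02,0,0.001,0,0],
    [0.034,0,0.001,0,0],
    [0.038,0,0.001,0,0],
    [0.042,0,0.001,0,0],
    [0.046,0,0.001,0,0],
    [0.05,0,0.001,0,0],
    [0.054,0,0.001,0,0],
    [0.058,0,0.001,0,0],
    [0.06,0,0.001,0,0],
    [0.06,0,0.001,0,0]
  ]
}}

```text
time: 3.15
ee_pos: [0.5038, -0.0589, 0.0454]
eef_rot: [0.699, 0.715, 0.0, -0.0]
ft_force: [1.1, -1.8, 1.1]
width: 0.0006
grip_force: 0.7
```

Request:
{"method": "nudge_tcp", "body": {
  "ticks": [
    [0.0015,0.002,0,0,0],
    [0.003,0.002,0,0,0],
    [0.003,0.002,0,0,0]
  ]
}}

```text
time: 3.45
ee_pos: [0.5055, -0.0569, 0.0453]
eef_rot: [0.7, 0.714, -0.0, -0.0]
ft_force: [0.1, -5.0, 0.5]
width: 0.0003
grip_force: 2.3
```

Request:
{"method": "nudge_tcp", "body": {
  "ticks": [
    [0.0015,0,0,0,0],
    [0.0015,0,0,0,0]
  ]
}}

```text
time: 3.65
ee_pos: [0.5054, -0.0568, 0.0453]
eef_rot: [0.7, 0.714, -0.001, 0.0]
ft_force: [-0.5, -9.2, 1.0]
width: 0.0003
grip_force: 4.6
```

Request:
{"method": "nudge_tcp", "body": {
  "ticks": [
    [0.0015,0,0,0,0],
    [0.0015,0,0,0,0]
  ]
}}

```text
time: 3.85
ee_pos: [0.5052, -0.0566, 0.0453]
eef_rot: [0.701, 0.714, -0.002, 0.001]
ft_force: [-1.2, -14.2, 1.5]
width: 0.0002
grip_force: 6.8
```

Travel has stalled and force climbs to 14 N, so the spine should be at the fence. Backing off and checking.

Request:
{"method": "nudge_tcp", "body": {
  "ticks": [
    [0.001,0,0,0,0],
    [0.001,0,0,0,0],
    [-0.02,0,0,0,0],
    [-0.05,0,0,0,0],
    [-0.066,0,0,0,0],
    [-0.066,0,0,0,0],
    [-0.066,0,0,0,0]
  ]
}}

```text
time: 4.55
ee_pos: [0.507, -0.1184, 0.0453]
eef_rot: [0.7, 0.715, 0.0, -0.0]
ft_force: [0.0, -0.2, 0.7]
width: 0.0002
grip_force: 0.0
```

```bash
python3 - <<'E'
from h import *
w=eyes.camera("wrist")["img"];s=eyes.camera("scene")["img"]
a=cv2.resize(w[0:200,100:420],(640,400));b=cv2.resize(s[190:255,200:304],(640,400),interpolation=2)
cv2.imwrite("pics/w2.png",a[:,:,::-1]);cv2.imwrite("pics/s2.png",b[:,:,::-1])
E
```

```text
(no output)
```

View pics/w2.png

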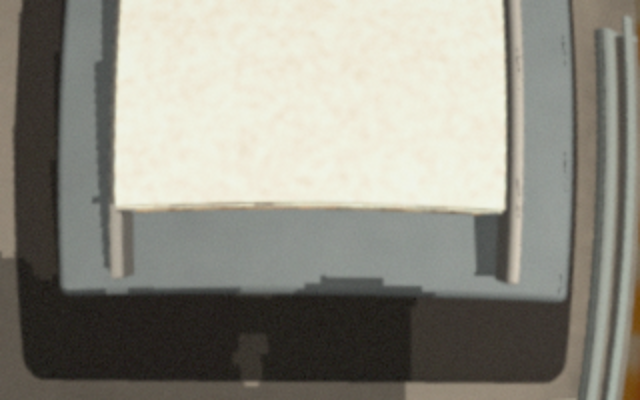

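View pics/s2.png

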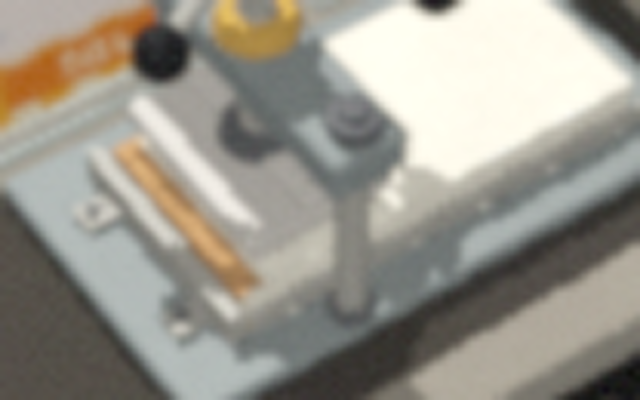

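Both views show the brown spine strip lying evenly against the fence and the foot edge straight between the guides. The pad is home. Next I'll lift and go over the wheel, into the gap between the arms at 209° and 299°.

Request:
{"method": "nudge_tcp", "body": {
  "ticks": [
    [0,0,-0.05,0,0],
    [0,0,-0.10,0,0],
    [0,0,-0.15,0,0],
    [0,0,-0.203,0,0],
    [0,0,-0.203,0,0],
    [0.05,-0.002,-0.203,0,0],
    [0.1,-0.004,-0.203,0,0],
    [0.15,-0.006,-0.203,0,0],
    [0.195,-0.0085,-0.203,0,0],
    [0.195,-0.0085,-0.203,0,0],
    [0.195,-0.0085,-0.203,0,0],
    [0.195,-0.0085,-0.203,0,0]
  ]
}}

```text
time: 5.85
ee_pos: [0.4944, 0.0747, 0.2481]
eef_rot: [0.7, 0.714, -0.0, -0.0]
ft_force: [-0.8, 0.6, 0.0]
width: 0.0004
grip_force: 0.0
```

```bash
python3 - <<'E'
from h import *
w=eyes.camera("wrist")["img"];cv2.imwrite("pics/w3.png",w[:,:,::-1])
E
```

```text
(no output)
```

View pics/w3.png

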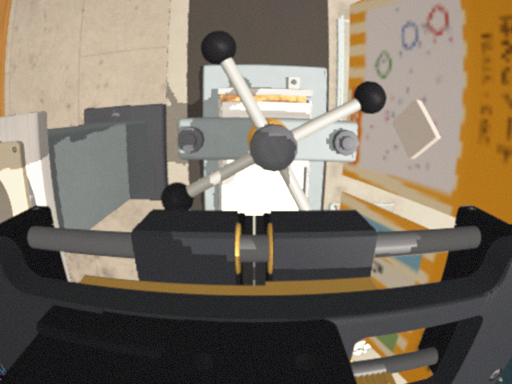

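The wrist view shows the hub at (274,147), the near arm's ball at (178,197) and the right arm running down from (290,170) to (305,210). The fingertip sits in the gap between them. Descending, then the first stroke.

Request:
{"method": "nudge_tcp", "body": {
  "ticks": [
    [0.002,0,0.03,0,0],
    [0.002,0,0.066,0,0],
    [0.002,0,0.066,0,0],
    [0.002,0,0.066,0,0]
  ]
}}

```text
time: 6.3
ee_pos: [0.4945, 0.0766, 0.183]
eef_rot: [0.7, 0.714, -0.0, -0.0]
ft_force: [0.2, -0.1, -0.7]
width: 0.0006
grip_force: 0.0
```

Request:
{"method": "nudge_tcp", "body": {
  "ticks": [
    [0.004,-0.010,0,0,0],
    [0.0075,-0.015,0,0,0],
    [0.0115,-0.0195,0,0,0],
    [0.016,-0.0235,0,0,0],
    [0.021,-0.0265,0,0,0],
    [0.026,-0.029,0,0,0],
    [0.0317,-0.031,0,0,0],
    [0.0375,-0.0325,0,0,0],
    [0.0433,-0.0326,0,0,0],
    [0.049,-0.0325,0,0,0],
    [0.055,-0.031,0,0,0],
    [0.055,-0.031,0,0,0]
  ]
}}

```text
time: 7.5
ee_pos: [0.4614, 0.1325, 0.1821]
eef_rot: [0.699, 0.715, -0.001, -0.001]
ft_force: [-0.1, -2.2, -0.6]
width: 0.0005
grip_force: 0.9
```

Request:
{"method": "nudge_tcp", "body": {
  "ticks": [
    [0.005,0.002,0,0,0],
    [0.0095,0.004,0,0,0],
    [0.0135,0.0065,0,0,0],
    [0.0173,0.009,0,0,0],
    [0.0173,0.009,0,0,0],
    [0.015,0.008,-0.005,0,0],
    [0.015,0.008,-0.04,0,0],
    [0.015,0.008,-0.062,0,0],
    [0.015,0.008,-0.062,0,0]
  ]
}}

```text
time: 8.4
ee_pos: [0.4714, 0.148, 0.2481]
eef_rot: [0.699, 0.715, 0.003, 0.002]
ft_force: [0.9, -0.3, -0.3]
width: 0.0003
grip_force: 0.0
```

```bash
python3 - <<'E'
from h import *
w=eyes.camera("top")["img"][150:215,205:300];cv2.imwrite("pics/t3.png",cv2.resize(w,(0,0),fx=5,fy=5,interpolation=2)[:,:,::-1])
w=eyes.camera("wrist")["img"][:220];cv2.imwrite("pics/w4.png",w[:,:,::-1])
E
```

```text
(no output)
```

View pics/w4.png

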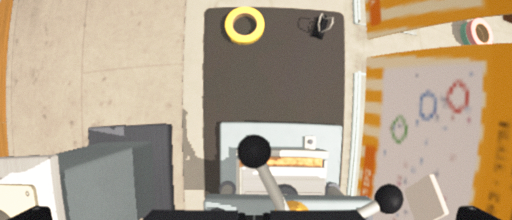

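The wrist view shows the pushed arm's ball at (255,152), now on the left of the wheel (about 105°). I'll go back over the next gap and measure the arm angle numerically.

```bash
cat > ang.py <<'E'
from h import *
c=eyes.camera("wrist");im=c["img"];P=np.array(c["pose"]);z=float(__import__("sys").argv[1])
m=(im.max(2)<60).astype(np.uint8);m[205:]=0
n,l,st,ce=cv2.connectedComponentsWithStats(m)
for i in range(1,n):
    w,h,a=st[i][2:5]
    if a>250 and .7<w/h<1.4 and a>.65*w*h:
        d=ce[i]-[c["cx"],c["cy"]];rr=np.hypot(*d);th=rr/c["fx"]
        v=P[:3,:3]@np.array([*(d/rr*np.sin(th)),np.cos(th)]);X=P[:3,3]+v*(z-P[2,3])/v[2]
        q=X[:2]-[.507,.120];print(ce[i].round(),a,X.round(4),"r",np.hypot(*q).round(4),"ang",np.degrees(np.arctan2(q[1],q[0])).round(1))
E
```

Request:
{"method": "nudge_tcp", "body": {
  "ticks": [
    [-0.034,0.006,0,0,0],
    [-0.067,0.0117,0,0,0],
    [-0.067,0.0117,0,0,0],
    [-0.067,0.0117,0,0,0]
  ]
}}

```text
time: 8.9
ee_pos: [0.4827, 0.0797, 0.2437]
eef_rot: [0.7, 0.714, -0.0, -0.001]
ft_force: [0.5, 0.8, 0.1]
width: 0.0004
grip_force: 0.0
```

```bash
python3 ang.py .181
```

```text
[238.  52.] 800 [0.4692 0.1882 0.181 ] r 0.078 ang 119.0
[385. 108.] 601 [0.5754 0.1552 0.181 ] r 0.0769 ang 27.3
```

```bash
cat > sb.py <<'E'
from h import *
s=eyes.camera("scene");x0,y0,x1,y1=205,150,290,212;g=s["img"][y0:y1,x0:x1].max(2)
n,l,st,ce=cv2.connectedComponentsWithStats((g<52).astype(np.uint8))
for i in range(1,n):
    if 8<st[i][4]<120: print((ce[i]+[x0,y0]).round(1),st[i][4])
E
python3 sb.py
```

```text
[259.4 160.3] 108
[213.2 168.5] 26
[269.8 189. ] 37
[225.1 199.9] 39
```

The balls sit about 5 mm lower in the scene view, so the first stroke turned the wheel roughly 90°, with arms now at 208° and 118°. Second stroke.

Request:
{"method": "nudge_tcp", "body": {
  "ticks": [
    [-0.003,0.006,0,0,0],
    [-0.003,0.006,0.03,0,0],
    [-0.003,0.006,0.064,0,0],
    [-0.003,0.006,0.064,0,0],
    [-0.003,0.006,0.064,0,0]
  ]
}}

```text
time: 9.5
ee_pos: [0.4892, 0.0778, 0.1811]
eef_rot: [0.699, 0.715, -0.0, -0.0]
ft_force: [0.2, -0.5, 0.4]
width: 0.0004
grip_force: 0.0
```

Request:
{"method": "nudge_tcp", "body": {
  "ticks": [
    [0.0027,-0.0056,0,0,0],
    [0.0062,-0.0108,0,0,0],
    [0.0099,-0.0149,0,0,0],
    [0.0146,-0.019,0,0,0],
    [0.0192,-0.0221,0,0,0],
    [0.0248,-0.0248,0,0,0],
    [0.0301,-0.0266,0,0,0],
    [0.0362,-0.0278,0,0,0],
    [0.0417,-0.0281,0,0,0],
    [0.048,-0.0277,0,0,0],
    [0.0533,-0.0266,0,0,0],
    [0.0533,-0.0266,0,0,0]
  ]
}}

```text
time: 10.7
ee_pos: [0.4606, 0.1307, 0.1802]
eef_rot: [0.699, 0.715, -0.001, -0.001]
ft_force: [-0.1, -2.5, -0.7]
width: 0.0003
grip_force: 0.9
```

Request:
{"method": "nudge_tcp", "body": {
  "ticks": [
    [0.006,0.002,0,0,0],
    [0.0109,0.0045,0,0,0],
    [0.0143,0.0067,0,0,0],
    [0.0173,0.009,0,0,0],
    [0.0203,0.0117,0,0,0],
    [0.0229,0.0146,0,0,0],
    [0.0229,0.0146,0,0,0],
    [0.0229,0.0146,0,0,0]
  ]
}}

```text
time: 11.5
ee_pos: [0.4756, 0.1538, 0.1806]
eef_rot: [0.699, 0.715, 0.0, -0.0]
ft_force: [-0.4, 0.1, -1.0]
width: 0.0005
grip_force: 0.5
```

Request:
{"method": "nudge_tcp", "body": {
  "ticks": [
    [-0.003,-0.002,0,0,0],
    [-0.003,-0.002,-0.03,0,0],
    [-0.003,-0.002,-0.062,0,0],
    [-0.003,-0.002,-0.062,0,0],
    [-0.037,0.003,-0.062,0,0],
    [-0.073,0.0075,-0.062,0,0],
    [-0.073,0.0075,-0.062,0,0],
    [-0.073,0.0075,-0.062,0,0],
    [-0.073,0.0075,-0.062,0,0]
  ]
}}

```text
time: 12.4
ee_pos: [0.4844, 0.0814, 0.2425]
eef_rot: [0.699, 0.715, 0.0, -0.0]
ft_force: [-0.8, 0.2, -0.5]
width: 0.0006
grip_force: 0.0
```

```bash
python3 ang.py .176; python3 sb.py
```

```text
[248.  51.] 776 [0.4774 0.1917 0.176 ] r 0.0776 ang 112.4
[384. 122.] 575 [0.579 0.147 0.176] r 0.0769 ang 20.6
[184. 192.] 685 [0.4327 0.0905 0.176 ] r 0.0799 ang -158.3
[259.  160.7] 102
[215.1 168.1] 23
[267.8 192.9] 38
[222. 200.] 37
```

Total turn so far is ≈187°, so wheel ≈2.78 with arms at 201.6° and 111.6°. Third, short stroke, with force checks.

Request:
{"method": "nudge_tcp", "body": {
  "ticks": [
    [0,0,0.03,0,0],
    [0,0,0.066,0,0],
    [0,0,0.066,0,0],
    [0,0,0.066,0,0],
    [0.0035,-0.005,0.066,0,0],
    [0.0072,-0.0093,0.066,0,0],
    [0.01,-0.0115,0.066,0,0],
    [0.0119,-0.0134,0.066,0,0],
    [0.0119,-0.0134,0.066,0,0]
  ]
}}

```text
time: 13.4
ee_pos: [0.471, 0.0921, 0.177]
eef_rot: [0.7, 0.715, 0.0, 0.0]
ft_force: [1.8, -1.7, 0.5]
width: 0.0008
grip_force: 0.7
```

Request:
{"method": "nudge_tcp", "body": {
  "ticks": [
    [0.002,-0.001,0,0,0],
    [0.004,-0.0017,0,0,0],
    [0.004,-0.0017,0,0,0]
  ]
}}

```text
time: 13.7
ee_pos: [0.4696, 0.0955, 0.1768]
eef_rot: [0.7, 0.714, 0.0, 0.001]
ft_force: [3.7, -3.7, 2.2]
width: 0.0004
grip_force: 2.3
```

Request:
{"method": "nudge_tcp", "body": {
  "ticks": [
    [0.002,-0.001,0,0,0],
    [0.003,-0.001,0,0,0],
    [0.003,-0.001,0,0,0]
  ]
}}

```text
time: 14.0
ee_pos: [0.4691, 0.097, 0.1768]
eef_rot: [0.7, 0.714, -0.0, 0.001]
ft_force: [6.2, -8.0, 2.7]
width: 0.0007
grip_force: 4.9
```

Request:
{"method": "nudge_tcp", "body": {
  "ticks": [
    [0.0015,0.001,0,0,0],
    [0.002,0.001,0,0,0],
    [0.002,0.001,0,0,0]
  ]
}}

```text
time: 14.3
ee_pos: [0.4693, 0.098, 0.1766]
eef_rot: [0.701, 0.714, -0.002, 0.001]
ft_force: [1.1, -13.1, 6.7]
width: 0.0007
grip_force: 6.6
```

Request:
{"method": "nudge_tcp", "body": {
  "ticks": [
    [0.001,0,0,0,0],
    [0.002,0,0,0,0],
    [0.002,0,0,0,0]
  ]
}}

```text
time: 14.6
ee_pos: [0.4691, 0.0991, 0.1766]
eef_rot: [0.701, 0.713, -0.002, 0.001]
ft_force: [-0.2, -15.9, 9.0]
width: 0.0003
grip_force: 8.1
```

Push is now 16 N at ~50 mm, about 0.8 N·m, so it is tight. Backing off, lifting and checking.

Request:
{"method": "nudge_tcp", "body": {
  "ticks": [
    [-0.008,0.002,0,0,0],
    [-0.014,0.006,0,0,0],
    [-0.014,0.006,0,0,0],
    [-0.014,0.006,-0.03,0,0],
    [-0.014,0.006,-0.066,0,0],
    [-0.014,0.006,-0.066,0,0],
    [-0.014,0.006,-0.066,0,0]
  ]
}}

```text
time: 15.3
ee_pos: [0.4754, 0.0898, 0.2429]
eef_rot: [0.699, 0.715, 0.0, 0.0]
ft_force: [-0.5, -0.6, -0.2]
width: 0.0002
grip_force: 0.0
```

```bash
python3 ang.py .1745
```

```text
[277.  59.] 765 [0.4891 0.1954 0.1745] r 0.0775 ang 103.3
[396. 150.] 528 [0.5831 0.1351 0.1745] r 0.0776 ang 11.2
[192. 188.] 700 [0.4294 0.1016 0.1745] r 0.0798 ang -166.6
```

Request:
{"method": "nudge_tcp", "body": {
  "ticks": [
    [0,0,-0.03,0,0],
    [-0.05,-0.01,-0.05,0,0],
    [-0.1,-0.02,-0.05,0,0],
    [-0.15,-0.03,-0.05,0,0],
    [-0.2,-0.04,-0.05,0,0],
    [-0.25,-0.05,-0.05,0,0],
    [-0.25,-0.05,-0.05,0,0],
    [-0.25,-0.05,-0.05,0,0]
  ]
}}

```text
time: 16.15
ee_pos: [0.4297, -0.1631, 0.2912]
eef_rot: [0.701, 0.713, -0.0, -0.001]
ft_force: [0.1, 1.1, -0.5]
width: 0.0006
grip_force: 0.0
```

```bash
python3 - <<'E'
from h import *
t=eyes.camera("top")["img"][140:235,130:260];s=eyes.camera("scene")["img"][120:300,110:350]
a=cv2.resize(t,(600,300),interpolation=2)[:, :];b=cv2.resize(s,(400,300),interpolation=2)
b=cv2.resize(eyes.camera("scene")["img"][140:290,120:320],(800,600),interpolation=2)
cv2.imwrite("pics/fin.png",b[:,:,::-1])
E
```

```text
(no output)
```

View pics/fin.png

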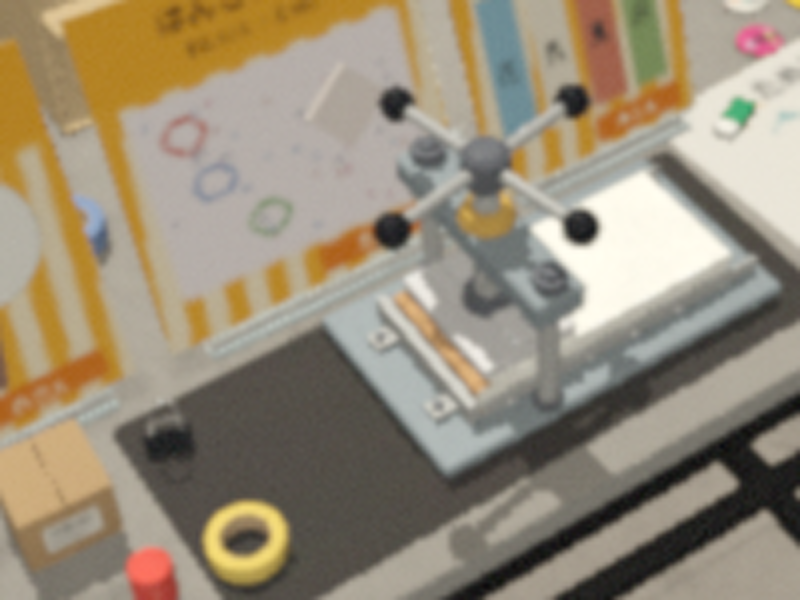

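The final view shows the spine strip at the fence (about 390–480, 290–390), the platen down on the pad, and the clip, tape, carton and glue stick undisturbed. Handing in.

```bash
python3 -c "
from bench import r, eyes, probe_bus, ticket
print(ticket.close_job())"
```

```text
the job is handed in; nothing more can be done
None
```

The pad is pushed home square against the back fence and the platen is screwed down on it at about 0.8 N·m (estimated from the fingertip force). The gripper is clear, the clip, tape, carton, glue stick and eraser are undisturbed in the last picture (the stamp, marker and brush were outside it), and the job was handed in at about 16 s.

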